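Press the vegetarian lunch box shut

ROBOT

A 6-joint arm with a two-finger parallel gripper is mounted at the origin on the work surface. World frame = base frame: x ahead of the robot, y to its left, z up, the work surface at z = 0. Lengths are in m, angles in rad, forces in N, time in s.
With the tool pointing down it reaches from about 0.225 to 0.875 m from the base axis. Payload 3.4 kg.
Tool frame: the origin (TCP) lies on the centre line of the jaws, within the pads' length; the fingertips stand 25 mm ahead of it and the grasp point (between the pads) lies 6 mm ahead of it; z points along the fingers, y is the direction in which the jaws open and shut (so a half turn about z gives the same grasp; the last joint's range is limited). The gripper opens to 85 mm and grips with 20 to 120 N. Pads are 22 mm wide; open, the fingers measure 114 mm over their backs; the gripper's body (76 mm by 85 mm) begins 54 mm behind the grasp point. The pads swing forward as they close: fully open they stand 13 mm farther back than shut.
Start: joints at [1.217, 0.276, 1.505, -0, 1.361, -0.121], TCP at [0.133, 0.56, 0.256] pointing down, gripper open.
Joint ranges: [-2.89, 2.89], [-0.75, 2.08], [0.22, 2.7], [-1.18, 4.32], [0.11, 2.71], [-2.7, 2.7]. Speed limits (rad/s): [2.57, 2.57, 3.14, 3.14, 3.14, 3.14].

INTERFACE

Orientations are given as a unit quaternion [x, y, z, w].
In Python, from bench import observe, camera, finish_job gives the robot as it stands.
- The arm moves only by the tool move_arm, never from a script. Its argument "commands" is a list of rows, each a list of 5 numbers: the shift along the tool's x, y, z in m, then the turn about the tool's z in rad, then the opening, from 0 (shut) to 1 (fully open). In form: [[tx, ty, tz, twist, claw], ...]. A call has 1 to 10 rows; each row shifts and turns the commanded pose from where the row before left it, along the tool's axes as they then stand; what a row does not reach is not made up. A row lasts 1/8 s, in which the tool goes at most 62.5 mm and 10.7 degrees, less where a joint would pass 70% of its speed; a pose out of reach is approached as far as the arm can. A call is refused whole if a number of a shift passes 0.0625 or a number of a turn 0.188, either way. A call with a gripper value outside its range is refused whole. The fingers move at their own pace and stop on an object; the grip force is fixed at half the most. Time passes only in rows, so rows that do not move let the fingers close. It gives the time, the measured TCP pose, the force and the opening at its end, in the units of the state.
- observe(): the state, without advancing time (a new reading comes with each control period).
- camera(name): name is "side" or "top" or "wrist"; returns a dict with "image" (480x640x3 uint8, red, green, blue), "K" (3x3 intrinsics, pixels), "rvec" (rotation vector, rad) and "tvec" (3), from world to camera coordinates, as OpenCV has them; the wrist camera has in their place "T_tool_cam" (4x4, takes a point from camera to tool coordinates, whose origin is the TCP and whose axes are the flange's). Camera axes: x right, y down, z forward; pixel columns grow to the right and rows downward; lengths in m; the calibration is good to about 2 mm. A picture is of the moment at which its call begins: read the wrist's pose just before it. There is no depth.
- finish_job(): hands the job in, once; it reports no verdict.
The state is a dict: "t": time; "joints": joint angles; "joint_velocities": joint speeds; "joint_efforts": joint torques, N m; "tcp_pos": TCP position; "orientation": TCP orientation; "force": force on the tool from outside, world axes, zero at the start; "torque": the same for the moment, N m; "grip_width": opening from 0.0 (shut) to 1.0 (fully open).
Only numpy, scipy, OpenCV 4.12 (cv2) and the standard library are available. Lean on these libraries where they do the work, as an engineer would, in place of code of your own. Each camera call takes 0.05 s, during which the arm holds its last target.

TASK

The lunch box with the green label is ready to go: put your fingertips on its green label, gently press the lid fully shut and keep it pressed for about a second, then withdraw. Do not pick up or shove the box, and do not touch the other two lunch boxes, whose lids stay ajar to let the food cool, nor the tubs, bottles and spoon.

Things in the scene. Friction and masses are not known exactly. Their poses are not given: they have to be found in the camera images.
- green_box: Loose white foam take-away lunch box with a hinged lid with a green label (the vegetarian lunch). Base 150 x 150 mm, 45 mm high, about 0.5 kg with its food; origin at the centre of its underside, z up, the opening front side faces -x and the lid's hinge runs along y at the back: x = +74 mm, z = 45 mm in this frame. With the lid shut it is 69 mm high (top of the label).
- green_lid (a joint): Hinge angle of the green-labelled lid in rad: 0 = shut, positive = front edge raised; starts ajar at 0.28 to 0.5. The hinge is stiff: the lid stays where it is left, takes about 1.5 N down at the label to close, and meets a firm stop at 0.
- green_edge (a point): Middle of the front edge of the green box's lid, 149 mm from the hinge; moves with the lid.
- green_label: Round green label, 34 mm across and 2 mm thick, stuck on the flat top of the green box's lid. Origin at the centre of its underside, z square to the lid's top (out of it); 100 mm from the hinge axis towards the front and 22 mm above it, measured along the lid; with the lid shut it lies at x = -26 mm, z = 67 mm in the box's frame. Nothing else stands on the lid; the lid's flat top is 106 mm square, reaching 27 mm in front of the label's centre.
- orange_box: Loose white foam take-away lunch box with a hinged lid with a orange label (a lunch still cooling). Base 150 x 150 mm, 45 mm high, about 0.5 kg with its food; origin at the centre of its underside, z up, the opening front side faces -x and the lid's hinge runs along y at the back: x = +74 mm, z = 45 mm in this frame. With the lid shut it is 69 mm high (top of the label).
- orange_lid (a joint): Hinge angle of the orange-labelled lid in rad: 0 = shut, positive = front edge raised; starts ajar at 0.28 to 0.5. The hinge is stiff: the lid stays where it is left, takes about 1.5 N down at the label to close, and meets a firm stop at 0.
- orange_edge (a point): Middle of the front edge of the orange box's lid, 149 mm from the hinge; moves with the lid.
- orange_label: Round orange label, 34 mm across and 2 mm thick, stuck on the flat top of the orange box's lid. Origin at the centre of its underside, z square to the lid's top (out of it); 100 mm from the hinge axis towards the front and 22 mm above it, measured along the lid; with the lid shut it lies at x = -26 mm, z = 67 mm in the box's frame. Nothing else stands on the lid; the lid's flat top is 106 mm square, reaching 27 mm in front of the label's centre.
- blue_box: Loose white foam take-away lunch box with a hinged lid with a blue label (a lunch still cooling). Base 150 x 150 mm, 45 mm high, about 0.5 kg with its food; origin at the centre of its underside, z up, the opening front side faces -x and the lid's hinge runs along y at the back: x = +74 mm, z = 45 mm in this frame. With the lid shut it is 69 mm high (top of the label).
- blue_lid (a joint): Hinge angle of the blue-labelled lid in rad: 0 = shut, positive = front edge raised; starts ajar at 0.28 to 0.5. The hinge is stiff: the lid stays where it is left, takes about 1.5 N down at the label to close, and meets a firm stop at 0.
- blue_edge (a point): Middle of the front edge of the blue box's lid, 149 mm from the hinge; moves with the lid.
- blue_label: Round blue label, 34 mm across and 2 mm thick, stuck on the flat top of the blue box's lid. Origin at the centre of its underside, z square to the lid's top (out of it); 100 mm from the hinge axis towards the front and 22 mm above it, measured along the lid; with the lid shut it lies at x = -26 mm, z = 67 mm in the box's frame. Nothing else stands on the lid; the lid's flat top is 106 mm square, reaching 27 mm in front of the label's centre.
- soup_1: Lidded white soup tub, 98 mm across, 70 mm high, loose, a bystander; origin at the centre of its underside.
- soup_2: Lidded white soup tub, 98 mm across, 70 mm high, loose, a bystander; origin at the centre of its underside.
- dip: Small lidded white dip tub, 66 mm across, 42 mm high, loose, a bystander; origin at the centre of its underside.
- bottle_1: Water bottle with blue band, 64 mm across, 190 mm high, loose, a bystander; origin at the centre of its underside.
- bottle_2: Water bottle with red band, 64 mm across, 190 mm high, loose, a bystander; origin at the centre of its underside.
- spoon: Black plastic spoon, 160 mm long, lying flat, loose, a bystander; origin at the centre of its underside.
Not all that is in view belongs to the job. What is shaped like the green_box but pink or purple is not meant.

How it is judged:
On the way, in this order (a step that is already met when the one before it is completed fails the run):
1. the fingertips touch the green label while its lid is still ajar (contact force between the fingers and green_label above 0.3 N and value of joint green_lid above 0.1 rad).
2. the lid is shut, with the fingertips still pressing on the green label for 0.4 s (contact force between the fingers and green_label above 0.3 N and value of joint green_lid below 0.03 rad), for 0.4 s.
At the end, for the whole second after the job is handed in: The green-labelled lid is shut (within 0.03 rad), its box is flat and at rest within 20 mm of where it stood; the orange and blue boxes' lids are still ajar and have not moved by more than 8 mm, the tubs, bottles and spoon by no more than 10 mm (value of joint green_lid below 0.03 rad and distance of green_box from where it was at the start of the episode below 0.02 m and angle between green_box's own z axis and vertical below 0.05 rad and linear speed of green_box below 0.02 m/s and distance of each of orange_edge, blue_edge from where it was at the start of the episode below 0.008 m and value of joint each of orange_lid, blue_lid above 0.2 rad and distance of each of soup_1, soup_2, dip, bottle_1, bottle_2, spoon from where it was at the start of the episode below 0.01 m); the robot touches nothing.
It fails at once if the green-labelled box or its lid is pressed with more than 40 N (crushed) (contact force between any of the fingers, the arm and green_box above 40 N).
It fails at once if the green-labelled box is lifted more than 12 mm, tipped, or shoved more than 20 mm (height (world z) of green_box above 0.012 m or angle between green_box's own z axis and vertical above 0.15 rad or distance of green_box from where it was at the start of the episode above 0.02 m).
It fails at once if the orange- or blue-labelled box is touched by the robot or its lid or base moves more than 8 mm (contact force between any of the fingers, the arm and orange_box above 0.5 N or contact force between any of the fingers, the arm and blue_box above 0.5 N or distance of any of orange_edge, blue_edge, orange_box, blue_box from where it was at the start of the episode above 0.008 m).
It fails at once if a tub, bottle or the spoon is touched by the robot or moved more than 10 mm (contact force between any of the fingers, the arm and soup_1 above 0.5 N or contact force between any of the fingers, the arm and soup_2 above 0.5 N or contact force between any of the fingers, the arm and dip above 0.5 N or contact force between any of the fingers, the arm and bottle_1 above 0.5 N or contact force between any of the fingers, the arm and bottle_2 above 0.5 N or contact force between any of the fingers, the arm and spoon above 0.5 N or distance of any of soup_1, soup_2, dip, bottle_1, bottle_2, spoon from where it was at the start of the episode above 0.01 m).
It also fails if it takes over 32 s, if anything falls off the work surface, if the arm or the gripper's body presses on something with over 40 N, if the wrist force passes 120 N, or if a joint passes its speed limit or range.

## Working session

There is one attempt and no reset: what is moved stays moved. The work goes in short steps, Python scripts to look and compute and a tool call to move; the robot and the scene stay as the last step left them, time stands still between calls to the robot, and variables do not carry over. Pictures are saved under pics/ and viewed, and the job is handed in when it is done.

Besides the shell and the picture viewer there is one more tool, called after "Emit:" as a command line: name --pt "numbers of a row" for each row, then --argument value for the rest. move_arm: Moves the arm, as the interface text tells. Its arguments: {"type":"object","properties":{"commands":{"type":"array","items":{"type":"array","items":{"type":"number"}}}},"required":["commands"]}

```bash
mkdir -p pics; python3 - <<'E'
from bench import observe,camera
import cv2,pickle
print(observe())
d={}
for n in("side","top","wrist"):
    c=camera(n);d[n]=c
    cv2.imwrite(f"pics/{n}0.png",c["image"][:,:,::-1])
    print(n,{k:v for k,v in c.items() if k!="image"})
pickle.dump(d,open("d0.pkl","wb"))
E
```

```text
{'t': 0.0, 'joints': array([ 1.21699931e+00,  2.76553414e-01,  1.50612634e+00,  2.19959845e-05,
        1.36070327e+00, -1.21002443e-01]), 'joint_velocities': array([ 0.00148352,  0.00124978, -0.00035482, -0.0002007 , -0.00083722,
        0.00067821]), 'joint_efforts': array([-1.43624598e-03, -4.16774118e+01, -2.45797294e+01, -2.29840653e-04,
        1.10629937e-02,  3.55433247e-05]), 'tcp_pos': array([0.13248131, 0.55903148, 0.2554661 ]), 'orientation': array([ 1.16136874e-01,  9.93232815e-01, -8.67548052e-04, -2.20978491e-04]), 'force': array([0.30633811, 0.86171762, 0.44215055]), 'torque': array([0.01967244, 0.02737908, 0.00693088]), 'grip_width': 1.0003640521293595}
side {'K': array([[543.52261903,   0.        , 320.69910983],
       [  0.        , 543.52261903, 231.25322549],
       [  0.        ,   0.        ,   1.        ]]), 'rvec': array([ 2.00601057, -0.6047095 ,  0.32012493]), 'tvec': array([-0.48169206,  0.20565062,  0.96284952])}
top {'K': array([[489.35649739,   0.        , 322.47621434],
       [  0.        , 489.35649739, 242.46138165],
       [  0.        ,   0.        ,   1.        ]]), 'rvec': array([ 2.1170052 , -2.14679389,  0.13313433]), 'tvec': array([0.02839941, 0.53620374, 1.3249146 ])}
wrist {'K': array([[395.84786358,   0.        , 311.92177571],
       [  0.        , 395.84786358, 242.06696081],
       [  0.        ,   0.        ,   1.        ]]), 'T_tool_cam': array([[-1.52245494e-04, -9.52493738e-01, -3.04558132e-01,
         7.75419380e-02],
       [ 9.99999900e-01, -2.73424811e-04,  3.55235768e-04,
         5.45010604e-04],
       [-4.21633595e-04, -3.04558047e-01,  9.52493684e-01,
        -1.17282282e-01],
       [ 0.00000000e+00,  0.00000000e+00,  0.00000000e+00,
         1.00000000e+00]])}
```

View pics/side0.png

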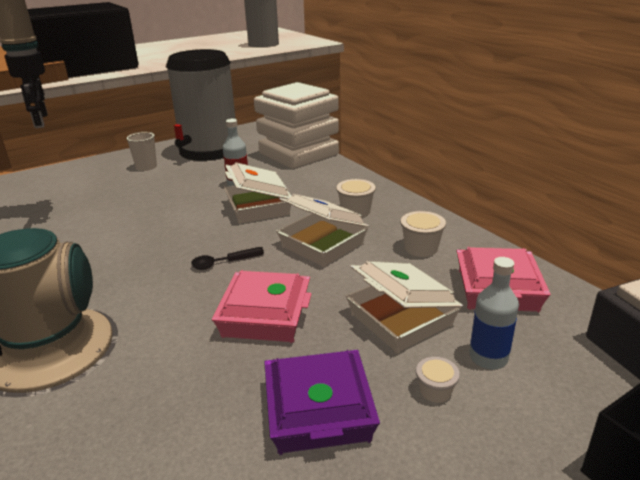

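View pics/top0.png

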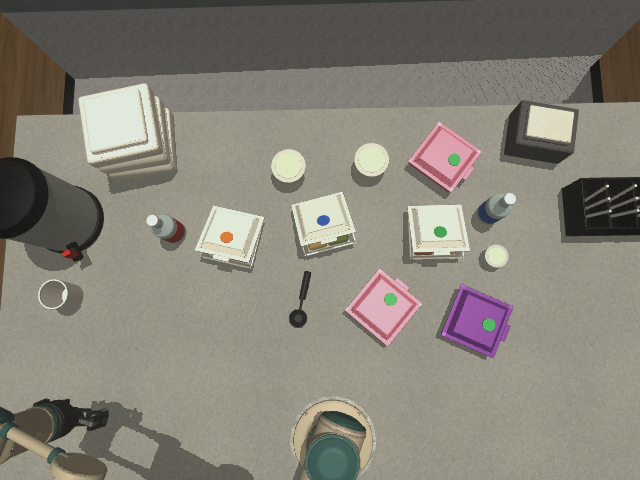

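View pics/wrist0.png

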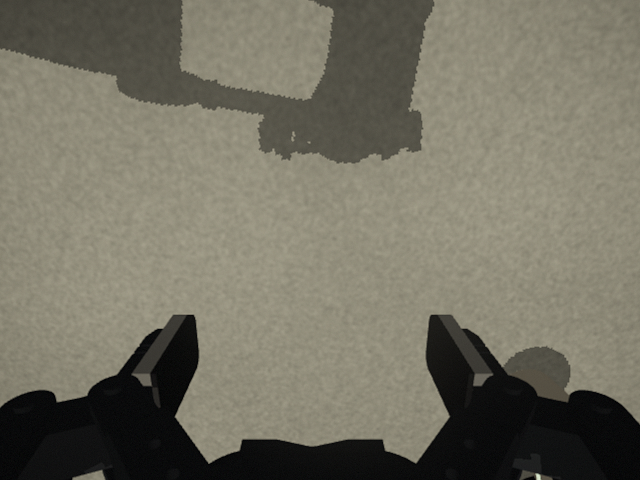

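The target is the white box with the green label, at about (440,231) in top and (399,274) in side. The pink and purple boxes with green labels are decoys. I'll crop in closer.

```bash
python3 - <<'E'
import cv2,pickle,numpy as np
d=pickle.load(open("d0.pkl","rb"))
a=d["top"]["image"][190:270,390:530,::-1]; b=d["side"]["image"][245:375,330:530,::-1]
A=cv2.resize(a,None,fx=5,fy=5,interpolation=cv2.INTER_CUBIC);B=cv2.resize(b,None,fx=4,fy=4,interpolation=cv2.INTER_CUBIC)
cv2.imwrite("pics/topc.png",A);cv2.imwrite("pics/sidec.png",B)
def cen(n,box):
    im=d[n]["image"].astype(int);x0,y0,x1,y1=box
    p=im[y0:y1,x0:x1];m=(p[:,:,1]>p[:,:,0]+40)&(p[:,:,1]>p[:,:,2]+30)
    ys,xs=np.nonzero(m);return xs.mean()+x0,ys.mean()+y0,len(xs),xs.min()+x0,xs.max()+x0,ys.min()+y0,ys.max()+y0
t=cen("top",(405,200,470,262));s=cen("side",(345,255,460,330));print(t,s)
P=[]
for n in("top","side"):
    R,_=cv2.Rodrigues(d[n]["rvec"]);P.append((d[n]["K"],np.c_[R,d[n]["tvec"]]))
und=lambda K,u:np.array([[(u[0]-K[0,2])/K[0,0]],[(u[1]-K[1,2])/K[1,1]]])
X=cv2.triangulatePoints(P[0][1],P[1][1],und(P[0][0],t),und(P[1][0],s));X=(X[:3]/X[3]).ravel();print(X)
for K,M in P:
    q=K@(M@np.r_[X,1]);print(q[:2]/q[2])
E
```

```text
(np.float64(439.94871794871796), np.float64(231.2136752136752), 117, np.int64(434), np.int64(446), np.int64(226), np.int64(236)) (np.float64(399.2298850574713), np.float64(274.1609195402299), 87, np.int64(391), np.int64(408), np.int64(270), np.int64(278))
[ 0.55170641 -0.29219972  0.10471184]
[439.87938308 231.33518526]
[399.4358591  274.10731675]
```

View pics/topc.png

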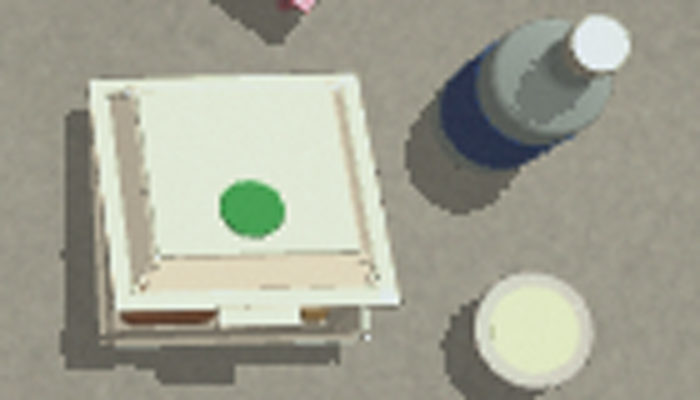

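View pics/sidec.png

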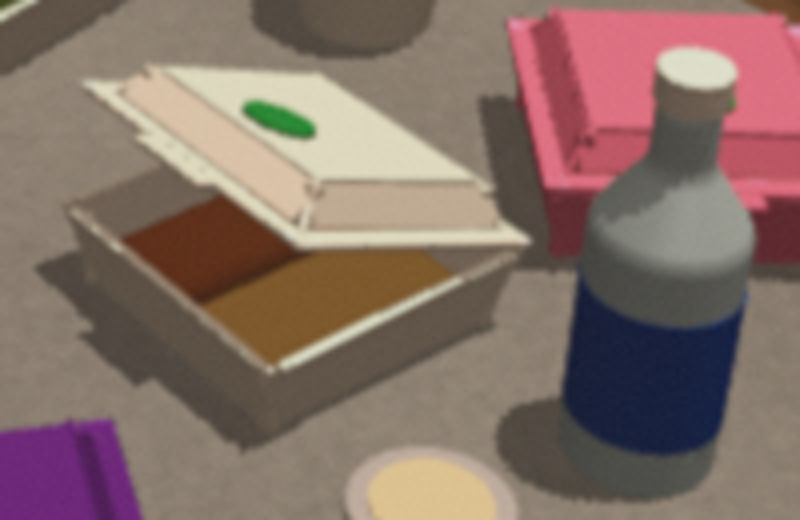

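```bash
cat > h.py <<'E'
import cv2,numpy as np
def PM(c):
    R,_=cv2.Rodrigues(c["rvec"]);return c["K"],np.c_[R,c["tvec"]]
def tri(ct,cs,t,s):
    (K1,M1),(K2,M2)=PM(ct),PM(cs)
    und=lambda K,u:np.array([[(u[0]-K[0,2])/K[0,0]],[(u[1]-K[1,2])/K[1,1]]])
    X=cv2.triangulatePoints(M1,M2,und(K1,t),und(K2,s));return (X[:3]/X[3]).ravel()
def plane(c,u,z):
    K,M=PM(c);R=M[:,:3];t=M[:,3];C=-R.T@t;d=R.T@np.linalg.inv(K)@np.r_[u,1];return C+d*(z-C[2])/d[2]
def proj(c,X):
    K,M=PM(c);q=K@(M@np.r_[X,1]);return q[:2]/q[2]
E
python3 - <<'E'
import pickle,numpy as np
from h import *
from scipy.optimize import least_squares
d=pickle.load(open("d0.pkl","rb"));T,S=d["top"],d["side"]
tp=lambda a,b:(390+a/5,190+b/5); sp=lambda a,b:(330+a/4,245+b/4)
L=tri(T,S,tp(118,303),sp(85,85));R=tri(T,S,tp(398,302),sp(298,245));print("lid front",L,R,"len",np.linalg.norm(L-R))
print("front base bottom right",plane(S,sp(248,448),0),"left",plane(S,sp(90,285),0))
print("rim R",plane(S,sp(272,370),.045),"L",plane(S,sp(70,207),.045))
print("hinge back",plane(T,tp(90,80),.05),plane(T,tp(355,75),.05),plane(S,sp(530,240),.05))
obs=[(0,(-26,0),439.95,231.2),(1,(-26,0),399.23,274.16)]
print("bottle cap",plane(T,(510,199),.19),"base",plane(T,tp(455,180),0),"bottle cap side tri",tri(T,S,(509.5,199),(504,263)))
print("dip",plane(T,(497,256),.042))
E
```

```text
lid front [ 0.50069872 -0.22072418  0.10234993] [ 0.49947731 -0.36752007  0.1042365 ] len 0.14681309295368888
front base bottom right [ 0.48432624 -0.36064882  0.        ] left [ 0.49371188 -0.2330736   0.        ]
rim R [ 0.48904506 -0.36766702  0.045     ] L [ 0.48595754 -0.22799708  0.045     ]
hinge back [ 0.63415849 -0.21916352  0.05      ] [ 0.63436634 -0.36607058  0.05      ] [ 0.63415441 -0.36887412  0.05      ]
bottle cap [ 0.61593391 -0.45099144  0.19      ] base [ 0.58311155 -0.43283466  0.        ] bottle cap side tri [ 0.61726608 -0.45139688  0.18659772]
dip [ 0.49102407 -0.45872792  0.042     ]
```

Emit:
move_arm --pt "0 0 -0.015 -0.058 0" --pt "0 0 -0.015 -0.058 0" --pt "0 0 -0.01 -0.058 0" --pt "0 0 -0.01 -0.058 0" --pt "-0.012 -0.025 0 0 0" --pt "-0.024 -0.05 0 0 0" --pt "-0.024 -0.05 0 0 0" --pt "-0.024 -0.05 0 0 0" --pt "-0.024 -0.05 0 0 0" --pt "-0.024 -0.05 0 0 0"

```text
t: 1.4
tcp_pos: [0.2648, 0.2827, 0.3062]
orientation: [0.0, 1.0, -0.0, 0.0]
force: [0.7, -0.2, 0.2]
grip_width: 0.002
```

Emit:
move_arm --pt "-0.025 -0.052 0 0 0" --pt "-0.025 -0.052 0 0 0" --pt "-0.025 -0.052 0 0 0" --pt "-0.025 -0.052 0 0 0" --pt "-0.025 -0.052 0 0 0" --pt "-0.025 -0.052 0 0 0" --pt "-0.025 -0.052 0 0 0" --pt "-0.025 -0.052 0 0 0" --pt "-0.025 -0.052 0 0 0" --pt "-0.025 -0.052 0 0 0"

```text
t: 2.65
tcp_pos: [0.5145, -0.2376, 0.3059]
orientation: [0.001, 1.0, 0.0, -0.0]
force: [1.3, 0.0, 0.2]
grip_width: 0.0
```

Emit:
move_arm --pt "-0.02 -0.03 0.0 0 0" --pt "-0.019 -0.025 0.03 0 0" --pt "0 0 0.05 0 0" --pt "0 0 0.04 0 0" --pt "0 0 0.01 0 0" --pt "0 0 0 0 0"

```text
t: 3.4
tcp_pos: [0.5531, -0.2909, 0.1764]
orientation: [0.0, 1.0, 0.0, -0.0]
force: [-0.1, -0.6, -0.5]
grip_width: 0.001
```

```bash
python3 - <<'E'
from bench import observe,camera
import cv2,pickle,numpy as np
from h import *
o=observe();print(o["tcp_pos"],o["orientation"],o["force"],o["t"])
c=camera("side");t=camera("top");w=camera("wrist")
tip=o["tcp_pos"]+[0,0,-.025];print("tip px",proj(c,tip),proj(t,tip))
cv2.imwrite("pics/s1.png",cv2.resize(c["image"][180:330,310:510,::-1],None,fx=4,fy=4,interpolation=cv2.INTER_CUBIC))
cv2.imwrite("pics/w1.png",w["image"][:,:,::-1])
E
```

```text
[ 0.55314543 -0.29085588  0.17635393] [ 3.61587526e-04  9.99999919e-01  1.32820930e-04 -1.19183871e-04] [-0.05746071 -0.56898895 -0.52053548] 3.4
tip px [400.79758602 250.6856379 ] [443.17552097 227.66013967]
```

View pics/s1.png

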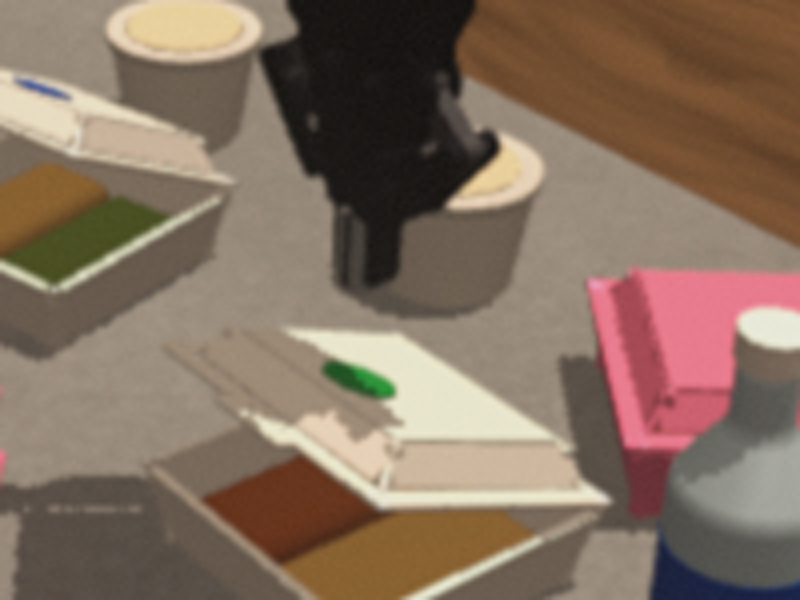

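View pics/w1.png

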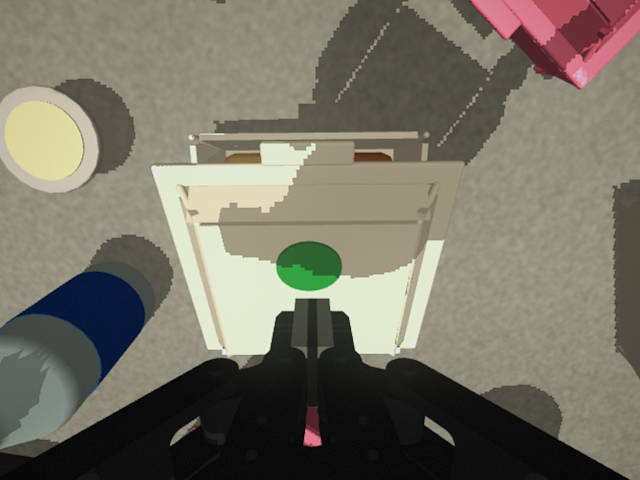

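Emit:
move_arm --pt "0 -0.001 0.015 0 0" --pt "0 0 0.012 0 0" --pt "0 0 0.006 0 0" --pt "0 0 0.002 0 0" --pt "0 0 0.002 0 0" --pt "0 0 0.002 0 0"

```text
t: 4.3
tcp_pos: [0.5532, -0.2919, 0.1374]
orientation: [0.0, 1.0, -0.0, 0.0]
force: [-0.3, 0.5, -0.3]
grip_width: 0.002
```

Emit:
move_arm --pt "0 0 0.001 0 0" --pt "0 0 0.001 0 0" --pt "0 0 0.001 0 0" --pt "0 0 0.001 0 0" --pt "0 0 0.001 0 0"

```text
t: 4.92
tcp_pos: [0.553, -0.2919, 0.1325]
orientation: [0.0, 1.0, -0.0, 0.0]
force: [-0.2, -0.2, 2.1]
grip_width: 0.004
```

```bash
python3 - <<'E'
from bench import observe,camera
import cv2,numpy as np
o=observe();print(o["tcp_pos"],o["force"])
c=camera("side");w=camera("wrist")
a=cv2.resize(c["image"][220:340,310:470,::-1],(640,480),interpolation=cv2.INTER_CUBIC)
b=w["image"][120:420,160:480,::-1]
cv2.imwrite("pics/s2.png",a);cv2.imwrite("pics/w2.png",cv2.resize(b,None,fx=1.8,fy=1.8))
E
```

```text
[ 0.55297748 -0.29189311  0.13248676] [-0.21102154 -0.19981906  2.05184126]
```

View pics/s2.png

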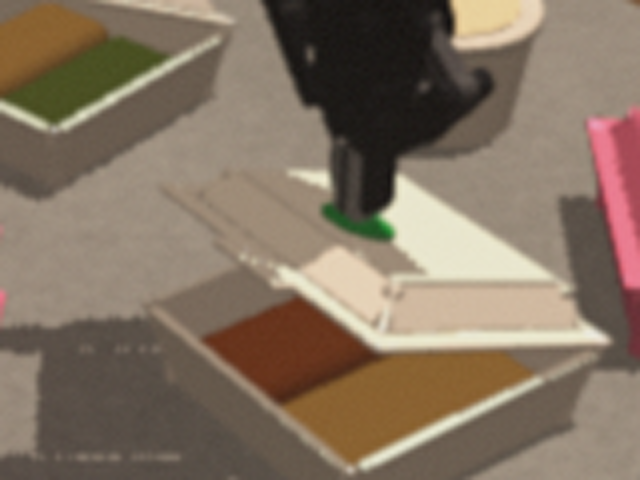

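View pics/w2.png

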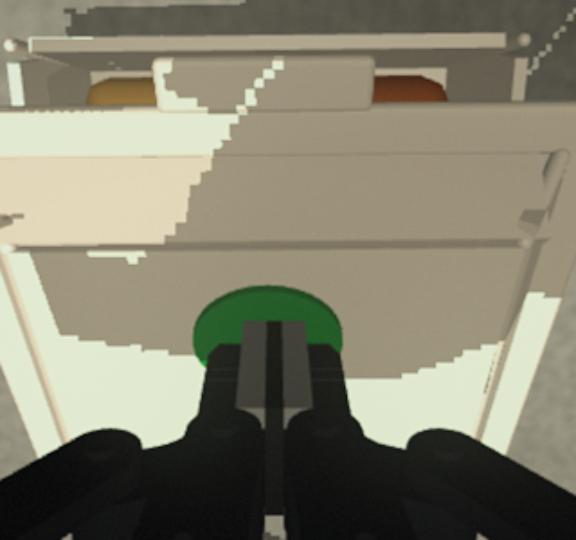

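The fingertips are on the green label and read about 2 N. Next I follow the lid's arc down and towards the front.

Emit:
move_arm --pt "0.0012 0 0.002 0 0" --pt "0.0012 0 0.002 0 0" --pt "0.0012 0 0.002 0 0" --pt "0.0012 0 0.002 0 0" --pt "0.0011 0 0.002 0 0" --pt "0.0011 0 0.002 0 0" --pt "0.001 0 0.002 0 0" --pt "0.001 0 0.002 0 0"

```text
t: 6.02
tcp_pos: [0.544, -0.2919, 0.1161]
orientation: [0.0, 1.0, -0.0, 0.0]
force: [-0.3, -1.2, 1.0]
grip_width: -0.002
```

Emit:
move_arm --pt "0.0009 0 0.002 0 0" --pt "0.0009 0 0.002 0 0" --pt "0.0008 0 0.002 0 0" --pt "0.0008 0 0.002 0 0" --pt "0.0007 0 0.002 0 0" --pt "0.0006 0 0.002 0 0" --pt "0.0006 0 0.002 0 0"

```text
t: 6.9
tcp_pos: [0.5386, -0.2918, 0.1021]
orientation: [0.0, 1.0, 0.0, -0.0]
force: [-1.6, -1.1, 1.0]
grip_width: 0.002
```

Emit:
move_arm --pt "0.0005 0 0.002 0 0" --pt "0.0003 0 0.0015 0 0" --pt "0.0003 0 0.001 0 0" --pt "0.0003 0 0.001 0 0" --pt "0.0002 0 0.001 0 0"

```text
t: 7.52
tcp_pos: [0.537, -0.2917, 0.0957]
orientation: [0.0, 1.0, 0.0, -0.0]
force: [-1.4, -0.7, 1.6]
grip_width: -0.002
```

Emit:
move_arm --pt "0 0 0.001 0 0" --pt "0 0 0.0007 0 0" --pt "0 0 0.0005 0 0"

```text
t: 7.9
tcp_pos: [0.5369, -0.2917, 0.094]
orientation: [0.0, 1.0, 0.0, -0.0]
force: [-1.9, 0.1, 6.5]
grip_width: -0.0
```

Emit:
move_arm --pt "0 0 0.0003 0 0" --pt "0 0 0 0 0" --pt "0 0 0 0 0"

```text
t: 8.28
tcp_pos: [0.537, -0.2916, 0.094]
orientation: [0.0, 1.0, 0.0, 0.0]
force: [-2.1, 0.4, 5.4]
grip_width: -0.002
```

```bash
python3 - <<'E'
from bench import observe,camera
import cv2,numpy as np
o=observe();print(o["tcp_pos"],o["force"])
c=camera("side");w=camera("wrist")
a=cv2.resize(c["image"][220:340,310:470,::-1],(640,480),interpolation=cv2.INTER_CUBIC)
b=w["image"][120:420,160:480,::-1]
cv2.imwrite("pics/s3.png",a);cv2.imwrite("pics/w3.png",cv2.resize(b,None,fx=1.8,fy=1.8))
E
```

```text
[ 0.53697262 -0.29164572  0.09395959] [-2.13094151  0.40440703  5.41379804]
```

View pics/s3.png

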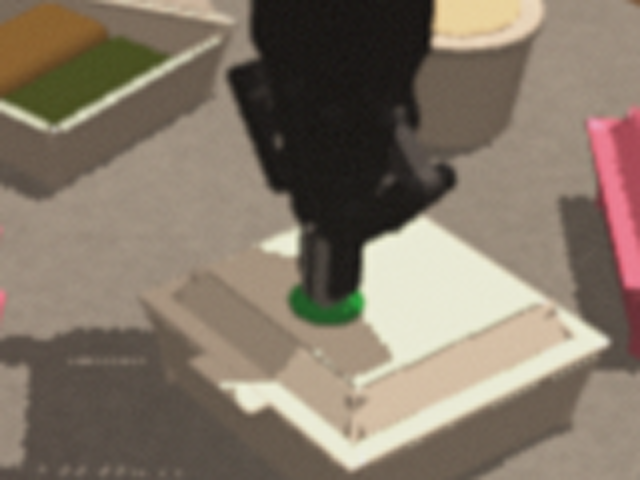

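View pics/w3.png

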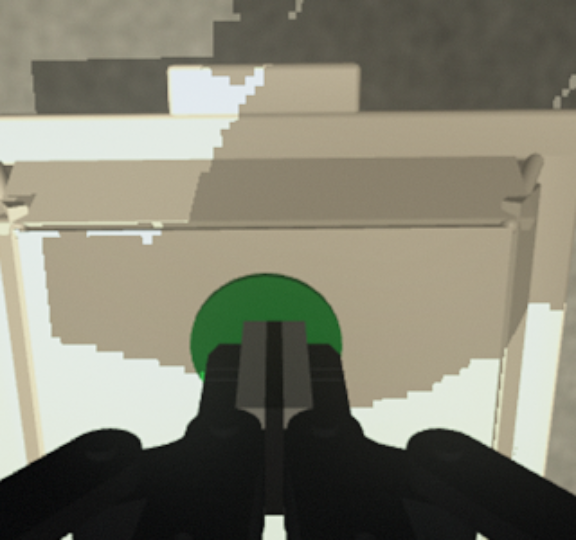

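The lid is shut and the tips are still on the label. I'll press 0.5 mm deeper, hold for a second, then withdraw straight up.

Emit:
move_arm --pt "0 0 0.0005 0 0" --pt "0 0 0 0 0" --pt "0 0 0 0 0" --pt "0 0 0 0 0" --pt "0 0 0 0 0" --pt "0 0 0 0 0" --pt "0 0 0 0 0" --pt "0 0 0 0 0"

```text
t: 9.38
tcp_pos: [0.537, -0.2917, 0.0939]
orientation: [0.0, 1.0, -0.0, 0.0]
force: [-2.8, 0.8, 8.0]
grip_width: 0.002
```

Emit:
move_arm --pt "0 0 -0.001 0 0" --pt "0 0 -0.003 0 0" --pt "0 0 -0.01 0 0" --pt "0 0 -0.03 0 0" --pt "0 0 -0.04 0 0" --pt "0 0 -0.04 0 0" --pt "0 0 -0.03 0 0" --pt "0 0 0 0 0"

```text
t: 10.38
tcp_pos: [0.5385, -0.2927, 0.2502]
orientation: [0.0, 1.0, -0.002, 0.003]
force: [0.2, 0.0, -0.8]
grip_width: -0.002
```

```bash
python3 - <<'E'
from bench import observe,camera
import cv2,numpy as np
o=observe();print(o["t"],o["tcp_pos"],o["force"])
c=camera("side");t=camera("top")
cv2.imwrite("pics/s4.png",c["image"][:,:,::-1]);cv2.imwrite("pics/t4.png",t["image"][:,:,::-1])
cv2.imwrite("pics/s4c.png",cv2.resize(c["image"][220:340,310:470,::-1],(640,480),interpolation=cv2.INTER_CUBIC))
E
```

```text
10.375 [ 0.53854044 -0.29269357  0.25022116] [ 0.22439968  0.00524407 -0.81396692]
```

View pics/s4c.png

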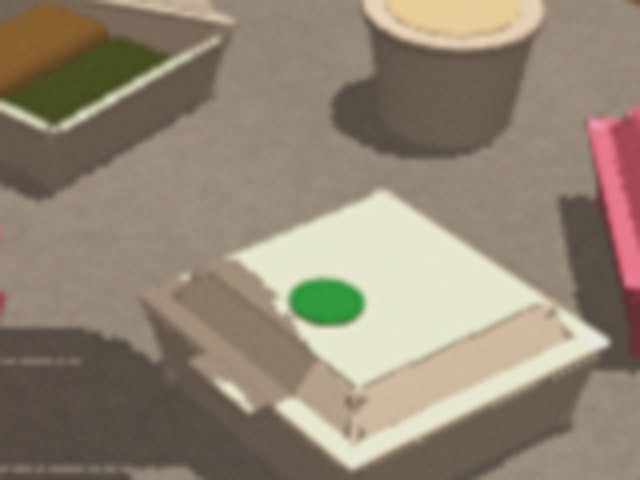

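View pics/s4.png

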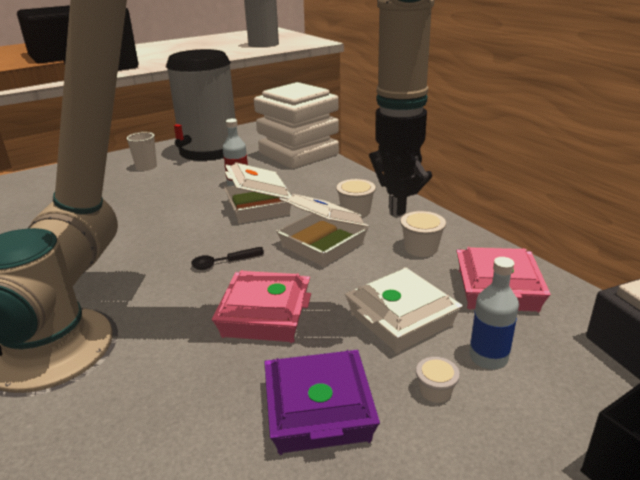

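The lid stays shut and the box is where it was. The other things are unmoved and the arm is clear, so I'm handing in.

```bash
python3 - <<'E'
from bench import observe,finish_job
print(observe()["joint_velocities"]);print(finish_job())
E
```

```text
[-0.00025494  0.01695334  0.02973505 -0.00086585 -0.00037882  0.00102945]
the job is handed in; nothing more can be done
None
```

The green-labelled lunch box's lid is pressed fully shut, and I've handed the job in after about 10.4 s of the 32 s allowed. I don't have the verdict, because handing in reports none.

**What I did:** I found the label from the top and side cameras at (0.552, -0.292, 0.105) m, which matches a lid about 0.4 rad open. With the fingers shut I touched the label at about 2 N, then followed the lid's arc down until it met its stop. I held it pressed there for over 1 s, at 5 to 8 N in the readings I took, then lifted straight up to 0.25 m.

**Last checks:**
- **Lid height:** the lid met its stop with the fingertips at z = 0.069 m, as expected for a shut lid.
- **Side view after lifting:** the lid was shut and the box looked to be in the same place, with the orange and blue lids still ajar. The tubs, bottles and spoon looked unmoved.
- **Arm clear:** it was touching nothing, and the tool force was back to under 1 N.

I judged these positions by eye from the side view and did not measure them again. No check failed or disagreed.

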